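# Tip up and lift out the flush drain cover

### The job

Press down the end of the oblong steel drain cover that bears the round thumb mark, so that its slotted end tips up out of the granite block. Then take the cover by the raised end, lift it out and lay it flat, right way up, inside the blue ceramic dish. Leave the steel cup standing where it is.

Things in the scene. Friction and masses are not known exactly. Their poses are not given: they have to be found in the camera images.
- cover: Loose oblong steel drain cover, 120 x 50 x 6 mm (x, y, z), 80 to 170 g. Origin at the centre of its underside, z up. Its +x end bears a round thumb mark (flat 30 mm ring, centre 40 mm from the middle); dark slots (marks only) cover the middle and -x end. It starts level in the block's well, top faces flush, on a rocker. Tipped up, it can be gripped across its 50 mm width over the last 25 mm.
- slab: Fixed granite block, 220 x 130 mm, top 50 mm above the bench; origin at its underside's centre. Well 126 x 55 mm along x, 40 mm deep. A rocker in it pivots 10 mm off the cover's middle, towards the thumb mark; 1 to 3 N on the mark, 11 mm down, tips it 20 degrees (slotted end up 23 mm) and, being stiff, it stays. The other end cannot be pressed. A flat 42 mm disc at the +x end is a fixed cap.
- dish: Loose shallow oblong blue ceramic dish standing on the bench, 200 x 165 mm (x, y), 22 mm high, walls 6 mm, inner floor 6 mm above its underside, 0.7 kg. Origin at the centre of its underside, z up. Its x is its long side.
- cup: Empty stainless steel cup, 74 mm across the rim, 80 mm high, standing upright on the bench; a bystander. Origin at the centre of its underside, z up.
Mind the look-alikes: they are no part of the job. Of the things that look like the cover, the smallest one is meant.

How it is judged:
By the outcome, as a careful person would: the job done as asked, in the order asked, and still so for the second after the job is handed in, with the robot touching nothing.
It also fails if it takes over 51 s, if anything falls off the work surface, if the arm or the gripper's body presses on something with over 40 N, if the wrist force passes 120 N, or if a joint passes its speed limit or range.

### The arm

A 7-joint arm with a two-finger parallel gripper is mounted at the origin on the work surface. World frame = base frame: x ahead of the robot, y to its left, z up, the work surface at z = 0. Lengths are in mm, angles in rad, forces in N, time in s.
With the tool pointing down it reaches from about 425 to 825 mm from the base axis. Payload 3.6 kg.
Tool frame: the origin (TCP) lies at the centre of the arm's flange, where the gripper is bolted on; the fingertips stand 186 mm ahead of it and the grasp point (between the pads) lies 167 mm ahead of it; z points along the fingers, y is the line along which they close (so a half turn about z gives the same grasp; the last joint's range is limited). The gripper opens to 93 mm and grips with 3 to 60 N. Pads are 15 mm wide; open, the fingers measure 128 mm over their backs; the gripper's body (75 mm by 188 mm) begins 65 mm behind the grasp point.
Start: joints at [-1.27, 0.615, -0.013, 1.423, 0.008, 1.103, -0.04], TCP at [208.634, 615.587, 404.74] pointing down, gripper open.
Joint ranges: [-3.12, 3.12], [-0.3, 2.06], [-1.34, 1.32], [0.26, 2.42], [-1.36, 4.5], [0.01, 1.98], [-2.84, 2.84]. Speed limits (rad/s): [2.79, 2.79, 3.14, 3.14, 3.14, 3.14, 3.14].

### API

Orientations are given as a unit quaternion [x, y, z, w].
In Python, from plant import * gives the robot as it stands. The module is installed in compiled form; this text tells all that it offers.
- The arm moves only by the tool move_arm, never from a script. Its argument "moves" is a list that holds one entry, the list of rows, each a list of 4 numbers: the shift along the tool's x, y, z in m, then the turn about the tool's z in rad. In form: [[[x, y, z, spin], ...]]. A call has 1 to 8 rows; each row is the pose to reach, as a shift and turn from the pose commanded when the call began, along the tool's axes at that moment; what a row does not reach only later rows make up. A row lasts 1/12 s, in which the tool goes at most 41.7 mm and 7.16 degrees, less where a joint would pass 70% of its speed; a pose out of reach is approached as far as the arm can. A call with a gripper value outside its range is refused whole. "grip" is the opening, from -1 (shut) to 1 (fully open), so that 0 is half open, set as the call begins (left out, the last holds). The fingers move at their own pace and stop on an object; the grip force is fixed at half the most. Time passes only in rows, so rows that repeat a pose let the fingers close. It gives the time, the measured TCP pose, the force, the opening and the grip force at its end, in the units of the state.
- state(): the state, without advancing time (a new reading comes with each control period).
- capture(name): name is "side" or "top" or "wrist"; returns a dict with "img" (400x640x3 uint8, red, green, blue), "intrinsics" (3x3 intrinsics, pixels), "position" and "rotation" of the camera in the world; the wrist camera has in their place "hand_eye" (4x4, takes a point from camera to tool coordinates, whose origin is the TCP and whose axes are the flange's). Camera axes: x right, y up, looking along -z (the intrinsics and any distortion apply to the point x, -y, -z); pixel columns grow to the right and rows downward; lengths in mm; the calibration is good to about 2 mm. A picture is of the moment at which its call begins: read the wrist's pose just before it. There is no depth.
- finish_job(): hands the job in; it is judged then, once.
Trained networks look in a picture, given as the dict that the camera call returned (one of the last four; its "shot" number tells which), for a name from the list of things; names that differ only in an ending like _2 or _b are one class to them, and where a whole thing is asked for, a point or a joint stands for the part that bears it (a point fixed in the world has none). Each returns a list of dicts, best first, with "confidence" (0 to 1); they miss things now and then, are a little off and sometimes report something else, mostly with a low value. They report only what shows in the picture. A call takes as long as a camera call. They do not tell look-alikes from the thing itself.
- trace(picture, name): "mask" (400x640 bool, what is visible of it) and "extent" ([centre column, centre row, width, height] in pixels, round what is visible of it).
- landmark_of(picture, name): "pixel" ([column, row] in pixels: a listed point, or the origin of a listed thing).
The state is a dict: "time": time; "joint_pos": joint angles; "qd": joint speeds; "tau": joint torques, N m; "position": TCP position; "ee_rot": TCP orientation; "wrist_force": force on the tool from outside, world axes, zero at the start; "torque": the same for the moment, N m; "grip_width": finger opening in mm; "finger_force": force on a finger pad.
Only numpy, scipy, OpenCV 4.12 (cv2) and the standard library are available. Lean on these libraries where they do the work, as an engineer would, in place of code of your own. Each camera call takes 0.05 s, during which the arm holds its last target. There are 200 camera calls.

## Working session

There is one attempt and no reset: what is moved stays moved. The work goes in short steps, Python scripts to look and compute and a tool call to move; the robot and the scene stay as the last step left them, time stands still between calls to the robot, and variables do not carry over. Pictures are saved under pics/ and viewed, at most 10 in all, crops included, and the job is handed in when it is done.

Besides the shell and the picture viewer there is one more tool, called after ">>>" in YAML: its name, and indented under it one key for each argument. move_arm: Moves the arm, as the interface text tells. Its arguments: {"type":"object","properties":{"moves":{"type":"array"},"grip":{"type":"number"}},"required":["moves"]}

```bash
mkdir -p pics; python3 - <<'E'
from plant import *
import cv2,numpy as np
s=state();print(s['time'],s['position'],s['ee_rot'],s['grip_width'],s['wrist_force'])
ims=[]
for n in ['top','side']:
    c=capture(n);cv2.imwrite(f'pics/{n}0.png',c['img'][:,:,::-1])
    print(n,np.array(c['intrinsics']).tolist(),np.round(c['position'],1),np.round(c['rotation'],4).tolist(),c.keys())
    for t in ['cover','slab','dish','cup']:
        print(t,[(np.round(d['extent']),round(d['confidence'],2)) for d in trace(c,t)],[(np.round(d['pixel'],1),round(d['confidence'],2)) for d in landmark_of(c,t)])
E
```

```text
0.0 [208.53791313 615.30577694 403.60452022] [ 1.62638041e-01  9.86684998e-01 -1.24578046e-03 -1.76644005e-04] 93.00352168862793 [0.09735974 0.15746482 0.01889596]
top [[463.42291771634683, 0.0, 317.70890535279926], [0.0, 463.42291771634683, 199.80899575467714], [0.0, 0.0, 1.0]] [ 352.7  -63.8 1477.8] [-0.0228, 0.0335, 0.7164, -0.6965] dict_keys(['img', 'intrinsics', 'position', 'rotation', 'shot'])
cover [(array([358., 243.,  32.,  53.]), 0.98), (array([474., 195.,  51.,  20.]), 0.91), (array([349., 166.,  38.,  36.]), 0.6)] [(array([346.8, 167.2]), 0.93), (array([360.4, 238.6]), 0.73), (array([420.4, 180.8]), 0.7), (array([471.9, 198.4]), 0.6)]
slab [(array([340., 164.,  76.,  79.]), 0.89)] [(array([340.1, 165.3]), 0.85)]
dish [(array([244., 177.,  75.,  78.]), 0.78)] [(array([242.7, 177.6]), 0.8)]
cup [(array([424., 178.,  22.,  21.]), 0.67)] [(array([422.9, 181.3]), 0.87)]
side [[382.3657012888402, 0.0, 316.168847473578], [0.0, 382.3657012888402, 198.41251677347984], [0.0, 0.0, 1.0]] [-168.2 -771.2  781.3] [0.4149, -0.16, -0.3106, 0.8401] dict_keys(['img', 'intrinsics', 'position', 'rotation', 'shot'])
cover [(array([371., 206.,  14.,  24.]), 0.95), (array([466., 322.,  65.,  54.]), 0.92), (array([321., 260.,  59.,  34.]), 0.88)] [(array([372.7, 206.1]), 0.92), (array([464.5, 319.9]), 0.83), (array([323.6, 258.6]), 0.61)]
slab [(array([370., 207.,  47.,  61.]), 0.82)] [(array([367.9, 213.3]), 0.83)]
dish [(array([300., 176.,  62.,  39.]), 0.73)] [(array([294.6, 174. ]), 0.7)]
cup [(array([422., 257.,  33.,  30.]), 0.97)] [(array([413.8, 270.2]), 0.72)]
```

```bash
python3 - <<'E'
import cv2
a=cv2.imread('pics/top0.png')[110:310,200:520];cv2.imwrite('pics/top0z.png',cv2.resize(a,(800,500),interpolation=cv2.INTER_CUBIC))
E
```

```text
(no output)
```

View pics/top0z.png

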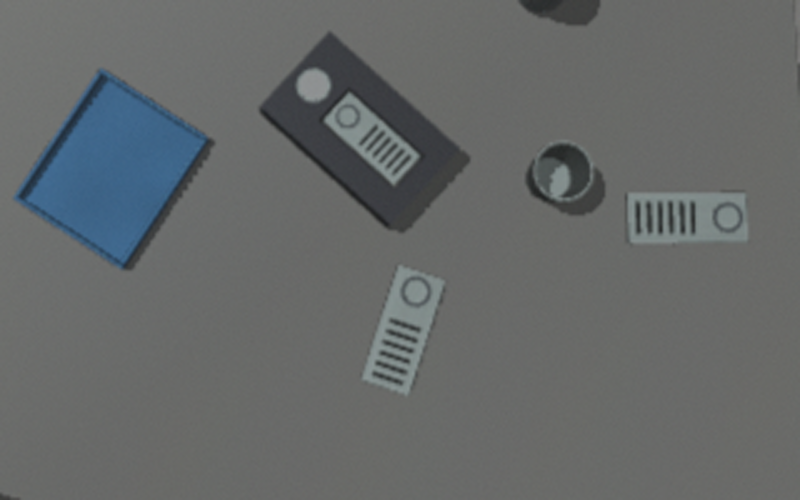

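The top view holds three cover look-alikes. One sits in the granite block at (349,166), one lies loose at (361,242), and one lies loose at (474,197). The one in the block fits: it is the smallest and it sits in the well. Its thumb mark is at (339,157), next to the cap disc at (325,144), and its slots are at (356,171). I'll work out positions and look at it with the wrist camera.

```bash
cat > h.py <<'E'
import numpy as np,cv2
from scipy.spatial.transform import Rotation as R
from plant import *
HALF=167.
def cam(c,s=None):
    if 'hand_eye' in c:
        H=np.array(c['hand_eye']);Rt=R.from_quat(s['ee_rot']).as_matrix()
        return np.array(s['position'])+Rt@H[:3,3],Rt@H[:3,:3]
    return np.array(c['position']),R.from_quat(c['rotation']).as_matrix()
def ray(c,px,z,s=None):
    p,M=cam(c,s);K=np.array(c['intrinsics']);px=np.atleast_2d(np.asarray(px,float))
    d=np.c_[px,np.ones(len(px))]@np.linalg.inv(K).T; d=(d*[1,-1,-1])@M.T
    return p+d*((z-p[2])/d[:,2])[:,None]
def proj(c,P,s=None):
    p,M=cam(c,s);q=((np.atleast_2d(P)-p)@M)*[1,-1,-1];q=q@np.array(c['intrinsics']).T
    return q[:,:2]/q[:,2:]
def totool(P,s):
    return R.from_quat(s['ee_rot']).inv().apply(np.asarray(P)-s['position'])
def rect(mask):
    k=cv2.findContours(mask.astype(np.uint8),cv2.RETR_EXTERNAL,cv2.CHAIN_APPROX_NONE)[0]
    return max(k,key=cv2.contourArea)[:,0,:]
E
python3 - <<'E'
from h import *
c=capture('top');s=state()
Z=lambda l:np.array(l)/2.5+[200,110]
r=lambda l,z:print(np.round(ray(c,Z(l),z),1).tolist())
print('cover ctr,mark,cap');r([[371,138],[347,117],[313,85]],50)
print('slab corners');r([[330,33],[468,158],[398,230],[262,108]],50)
print('dish rim corners');r([[102,70],[210,140],[125,268],[16,198]],22)
print('cup rim');r([[563,171]],80)
print('B,C');r([[403,329],[687,218]],6)
print(R.from_quat(s['ee_rot']).as_matrix().round(3).tolist())
w=capture('wrist');cv2.imwrite('pics/w0.png',w['img'][:,:,::-1]);print(np.round(w['hand_eye'],3).tolist(),w['intrinsics'])
E
```

```text
cover ctr,mark,cap
[[571.9, -185.7, 50.0], [599.1, -156.6, 50.0], [640.6, -115.5, 50.0]]
slab corners
[[706.0, -138.8, 50.0], [543.5, -305.7, 50.0], [456.1, -215.2, 50.0], [613.2, -51.1, 50.0]]
dish rim corners
[[672.5, 151.2, 22.0], [579.0, 16.1, 22.0], [419.9, 126.3, 22.0], [511.9, 261.7, 22.0]]
cup rim
[[520.5, -415.9, 80.0]]
B,C
[[333.4, -221.7, 6.0], [464.5, -591.1, 6.0]]
[[-0.947, 0.321, -0.0], [0.321, 0.947, -0.0], [0.0, -0.0, -1.0]]
[[-0.001, 0.962, 0.273, 75.841], [1.0, 0.001, 0.0, -0.681], [0.0, 0.273, -0.962, 19.718], [0.0, 0.0, 0.0, 1.0]] [[307.03825984   0.         319.83634498]
 [  0.         307.03825984 201.63116954]
 [  0.           0.           1.        ]]
```

>>> move_arm:
  moves:
    - [[-0.025, -0.027, 0, 0], [-0.05, -0.055, 0, 0], [-0.08, -0.08, 0, 0], [-0.105, -0.11, 0, 0], [-0.13, -0.14, 0, 0], [-0.16, -0.17, 0, 0], [-0.19, -0.2, 0, 0], [-0.21, -0.22, 0, 0]]

```text
time: 1.67
position: [338.4, 336.2, 405.1]
ee_rot: [0.164, 0.986, -0.001, 0.001]
wrist_force: [0.4, 0.8, 0.7]
grip_width: 93.0
finger_force: 0.0
```

>>> move_arm:
  moves:
    - [[-0.025, -0.027, 0, 0], [-0.05, -0.055, 0, 0], [-0.08, -0.08, 0, 0], [-0.105, -0.11, 0, 0], [-0.13, -0.14, 0, 0], [-0.16, -0.17, 0, 0], [-0.19, -0.2, 0, 0], [-0.21, -0.22, 0, 0]]

```text
time: 2.33
position: [466.2, 60.2, 405.3]
ee_rot: [0.165, 0.986, -0.001, 0.001]
wrist_force: [0.5, 0.6, -0.5]
grip_width: 92.9
finger_force: 0.0
```

>>> move_arm:
  moves:
    - [[-0.025, -0.027, 0, 0.12], [-0.05, -0.055, 0, 0.24], [-0.08, -0.08, 0, 0.36], [-0.105, -0.11, 0, 0.48], [-0.13, -0.14, 0, 0.6], [-0.16, -0.17, 0, 0.72], [-0.183, -0.198, 0, 0.84], [-0.183, -0.198, 0, 0.96]]

```text
time: 3.0
position: [575.1, -190.9, 405.0]
ee_rot: [0.606, 0.795, -0.003, 0.003]
wrist_force: [-0.4, -1.2, 0.2]
grip_width: 93.7
finger_force: 0.0
```

>>> move_arm:
  moves:
    - [[0, 0, 0, 0.12], [0, 0, 0, 0.24], [0, 0, 0, 0.36], [0, 0, 0, 0.48], [0, 0, 0, 0.6], [0, 0, 0, 0.72], [0, 0, 0, 0.84], [0, 0, 0, 0.96]]
  grip: -1

```text
time: 3.67
position: [575.1, -182.0, 404.8]
ee_rot: [0.903, 0.43, 0.0, -0.0]
wrist_force: [0.1, 0.3, 0.1]
grip_width: 44.1
finger_force: 0.0
```

```bash
python3 - <<'E'
from h import *
s=state();w=capture('wrist');cv2.imwrite('pics/w1.png',w['img'][:,:,::-1])
Rm=R.from_quat(s['ee_rot']).as_matrix()
print(s['time'],s['position'],Rm.round(3).tolist(),s['joint_pos'],s['grip_width'],s['wrist_force'])
for t in ['cover','slab','dish']:
  for d in trace(w,t):
    k=cv2.boxPoints(cv2.minAreaRect(rect(d['mask'])))
    print(t,d['confidence'],k.round(1).tolist(),ray(w,k,50,s).round(1).tolist())
E
```

```text
3.6667 [ 575.06421129 -181.97446978  404.81614307] [[0.63, 0.777, 0.0], [0.777, -0.63, 0.0], [0.0, 0.0, -1.0]] [-0.11346392  0.61036782  0.65280778  1.58037282 -0.40407734  1.08923106
 -0.03959607] 44.14667512712075 [0.11787591 0.25972056 0.10039161]
cover 0.77 [[292.70001220703125, 235.1999969482422], [302.20001220703125, 130.89999389648438], [348.29998779296875, 135.10000610351562], [338.79998779296875, 239.39999389648438]] [[512.2, -209.2, 50.0], [597.4, -124.9, 50.0], [632.8, -159.3, 50.0], [550.8, -247.3, 50.0]]
slab 0.9 [[248.6999969482422, 254.6999969482422], [267.20001220703125, 56.20000076293945], [395.29998779296875, 68.0999984741211], [376.79998779296875, 266.6000061035156]] [[455.3, -195.0, 50.0], [617.2, -46.9, 50.0], [710.2, -136.7, 50.0], [564.6, -304.1, 50.0]]
dish 0.57 [[10.0, 0.0], [213.0, 0.0], [213.0, 49.0], [10.0, 49.0]] [[459.1, 145.0, 50.0], [609.8, 22.5, 50.0], [579.7, -8.0, 50.0], [423.1, 119.3, 50.0]]
```

View pics/w1.png

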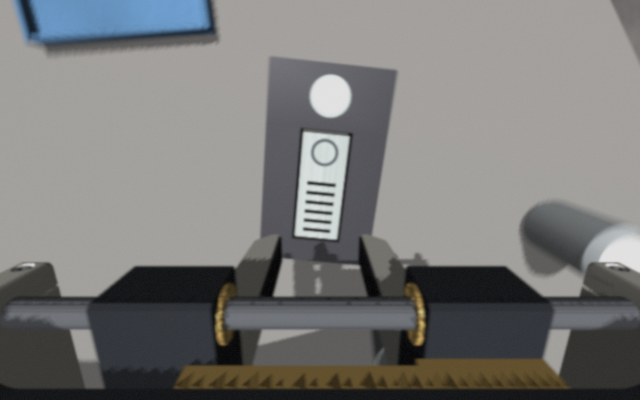

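The wrist view shows the cover in the block's well. Its corners are about (302,130), (351,134), (340,241) and (294,237). The ring is at (324,152), the cap disc at (330,96), and the slots face the gripper.

```bash
python3 - <<'E'
from h import *
s=state();w=capture('wrist');img=w['img']
g=cv2.cvtColor(img,cv2.COLOR_RGB2GRAY)
hsv=cv2.cvtColor(img,cv2.COLOR_RGB2HSV)
m=(g>120).astype(np.uint8);m[:,:285]=0;m[:,360:]=0;m[:120]=0;m[244:]=0
n,l,st,ce=cv2.connectedComponentsWithStats(m);print(st[1:][st[1:,4]>200])
i=1+np.argmax(st[1:,4]);mm=(l==i).astype(np.uint8)
k=cv2.convexHull(rect(mm));
P=ray(w,k[:,0,:],50,s)[:,:2].astype(np.float32)
r=cv2.minAreaRect(P);print('cover',r)
circ=cv2.HoughCircles(cv2.resize(g[130:175,295:355],None,fx=6,fy=6,interpolation=cv2.INTER_CUBIC),cv2.HOUGH_GRADIENT,1,100,param1=80,param2=20,minRadius=50,maxRadius=110)
print(circ)
px=[[302,130],[351,134],[340,241],[294,236.5],[324.3,152.5],[330.3,96]]
if circ is not None: px.append([circ[0][0][0]/6+295,circ[0][0][1]/6+130])
print(ray(w,px,50,s).round(1).tolist())
print(s['position'],s['grip_width'])
E
```

```text
[[ 295  131   55  109 4390]]
cover ((573.4705200195312, -185.36849975585938), (121.19804382324219, 50.462284088134766), 45.916259765625)
[[[160.5 132.5  76.7]
  [258.5  93.5  62.3]]]
[[597.2, -123.9, 50.0], [635.5, -159.7, 50.0], [551.2, -250.1, 50.0], [512.5, -211.9, 50.0], [601.0, -157.3, 50.0], [641.9, -115.7, 50.0], [599.1, -155.2, 50.0]]
[ 575.05900354 -181.93800812  404.71237973] 28.126024958880702
```

>>> move_arm:
  moves:
    - [[0.02, 0.002, 0.03, 0.09], [0.042, 0.005, 0.06, 0.09], [0.042, 0.005, 0.09, 0.09], [0.042, 0.005, 0.12, 0.09], [0.042, 0.005, 0.145, 0.09], [0.042, 0.005, 0.145, 0.09], [0.042, 0.005, 0.145, 0.09], [0.042, 0.005, 0.145, 0.09]]

```text
time: 4.58
position: [605.7, -153.3, 261.4]
ee_rot: [0.92, 0.392, 0.001, 0.001]
wrist_force: [-0.0, 0.0, 0.5]
grip_width: 0.4
finger_force: 0.0
```

```bash
python3 - <<'E'
from h import *
a=cv2.imread('pics/w1.png')[50:270,230:430];cv2.imwrite('pics/w1z.png',cv2.resize(a,(545,600),interpolation=cv2.INTER_CUBIC))
s=state();Rm=R.from_quat(s['ee_rot']).as_matrix()
print(s['position'],Rm.round(4).tolist(),s['grip_width'],s['wrist_force'],'yaw',np.degrees(np.arctan2(Rm[1,0],Rm[0,0])))
print(totool([605.5,-152.4,236],s))
E
```

```text
[ 605.70897592 -153.2915278   261.4431132 ] [[0.6929, 0.721, 0.0027], [0.721, -0.6929, -0.0011], [0.0011, 0.0027, -1.0]] 0.3829324492889547 [-0.01546426  0.02335381  0.54690836] yaw 46.137959758321344
[ 0.46937632 -0.83753969 25.44147628]
```

View pics/w1z.png

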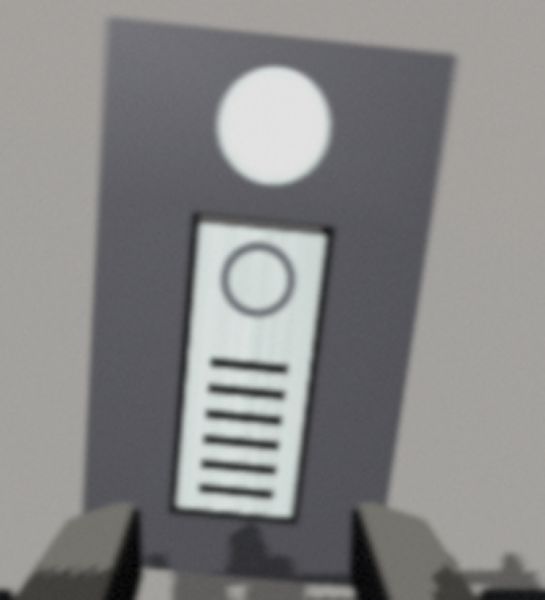

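The crop confirms it: an oblong plate flush in the well, with the ring mark at the end near the separate cap disc and the slots at the other end. Now I'll press.

>>> move_arm:
  moves:
    - [[0, 0, 0.01, 0], [0, 0, 0.018, 0], [0, 0, 0.022, 0], [0, 0, 0.025, 0], [0, 0, 0.027, 0], [0, 0, 0.029, 0], [0, 0, 0.03, 0], [0, 0, 0.03, 0]]

```text
time: 5.25
position: [605.7, -151.9, 229.9]
ee_rot: [0.92, 0.392, 0.001, -0.0]
wrist_force: [2.3, 3.2, 1.2]
grip_width: 0.4
finger_force: 1.4
```

>>> move_arm:
  moves:
    - [[0, 0, 0.002, 0], [0, 0, 0.004, 0], [0, 0, 0.005, 0], [0, 0, 0.006, 0], [0, 0, 0.006, 0], [0, 0, 0.006, 0]]

```text
time: 5.75
position: [605.9, -152.2, 226.1]
ee_rot: [0.92, 0.392, 0.002, -0.0]
wrist_force: [0.5, 5.8, 12.7]
grip_width: 0.3
finger_force: 7.0
```

```bash
python3 - <<'E'
from h import *
c=capture('side');a=c['img'][165:250,325:425,::-1];cv2.imwrite('pics/s1.png',cv2.resize(a,(700,595),interpolation=cv2.INTER_CUBIC))
s=state();print(s['time'],s['position'],s['wrist_force'])
E
```

```text
5.8 [ 605.90234527 -152.17470623  226.0988542 ] [-0.80871322  5.32826607 13.7948411 ]
```

View pics/s1.png

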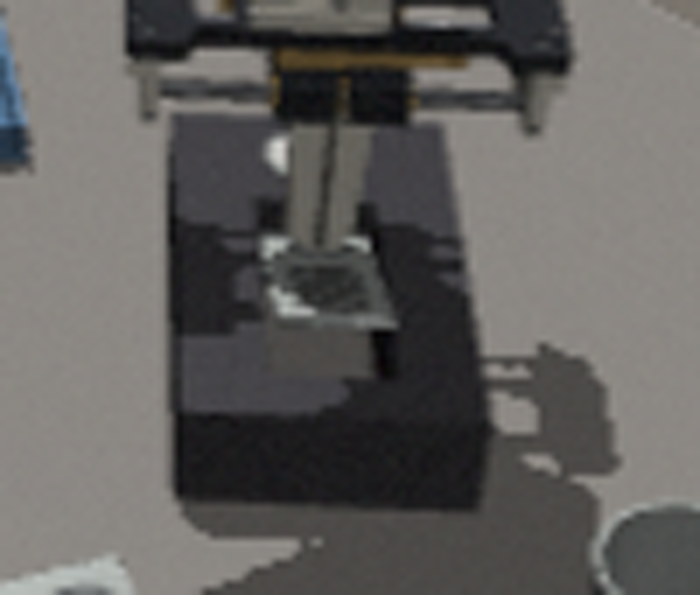

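The side view shows the slotted end tipped up (crop ~(330,280)) above the dark well, with the fingers on the mark end. I'll lift off, open the gripper and look again.

>>> move_arm:
  moves:
    - [[0, 0, -0.02, 0], [0, 0, -0.05, 0], [-0.02, 0, -0.09, 0], [-0.045, 0, -0.12, 0], [-0.07, 0, -0.14, 0], [-0.09, 0, -0.14, 0], [-0.09, 0, -0.14, 0], [-0.09, 0, -0.14, 0]]
  grip: -1

```text
time: 6.47
position: [540.9, -219.4, 363.6]
ee_rot: [0.921, 0.389, -0.001, 0.0]
wrist_force: [-0.4, 0.8, -0.8]
grip_width: 0.8
finger_force: 0.0
```

>>> move_arm:
  moves:
    - [[0, 0, 0, 0], [0, 0, 0, 0], [0, 0, 0, 0], [0, 0, 0, 0], [0, 0, 0, 0], [0, 0, 0, 0], [0, 0, 0, 0], [0, 0, 0, 0]]
  grip: 1

```text
time: 7.13
position: [542.8, -217.4, 363.7]
ee_rot: [0.92, 0.392, -0.0, 0.0]
wrist_force: [-0.4, -0.5, -0.0]
grip_width: 49.1
finger_force: 0.0
```

```bash
python3 - <<'E'
from h import *
s=state();w=capture('wrist');cv2.imwrite('pics/w2.png',w['img'][:,:,::-1]);Rm=R.from_quat(s['ee_rot']).as_matrix()
print(s['position'],s['grip_width'],np.degrees(np.arctan2(Rm[1,0],Rm[0,0])))
# predicted tilted corners
u=np.array([np.cos(np.radians(45.9)),np.sin(np.radians(45.9))]);v=np.array([-u[1],u[0]]);t=np.radians(20)
for x,y in [(-60,25),(-60,-25),(60,-25),(60,25),(-47,0)]:
    a=x-10;X=10+a*np.cos(t)+6*np.sin(t);Z=44-a*np.sin(t)+6*np.cos(t)
    p=np.r_[np.array([573.5,-185.4])+X*u+y*v,Z];print(x,y,p.round(1),proj(w,p,s).round(0),totool(p,s).round(1))
E
```

```text
[ 542.78205511 -217.35973428  363.7450604 ] 49.055591163450686 46.122586518095176
-60 25 [ 518.2 -206.6   73.6] [[292. 210.]] [ -9.3 -25.2 290.2]
-60 -25 [ 554.1 -241.4   73.6] [[347. 210.]] [ -9.4  24.8 290.2]
60 -25 [ 632.5 -160.4   32.5] [[346.  84.]] [103.3  25.2 331.2]
60 25 [ 596.6 -125.6   32.5] [[293.  84.]] [103.5 -24.8 331.2]
-47 0 [ 544.6 -215.2   69.1] [[319. 196.]] [ 2.900e+00 -2.000e-01  2.946e+02]
```

View pics/w2.png

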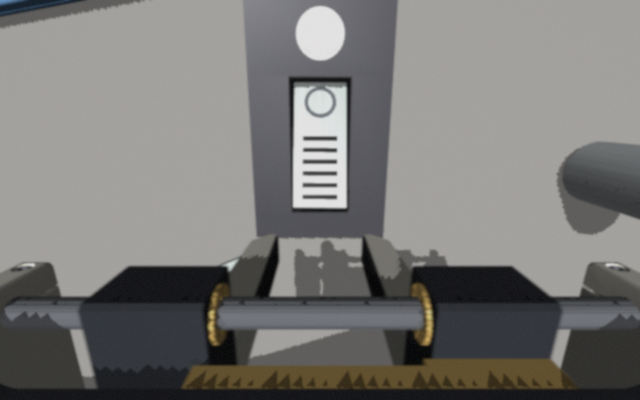

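The raised slotted end sits at (292..348, 210) and the mark end at row 84. Both match the 20° tilt prediction to a pixel. Now I'll descend and grasp.

>>> move_arm:
  moves:
    - [[0.003, 0, 0, 0], [0.003, 0, 0.01, 0], [0.003, 0, 0.04, 0], [0.003, 0, 0.07, 0], [0.003, 0, 0.1, 0], [0.003, 0, 0.115, 0], [0.003, 0, 0.123, 0], [0.003, 0, 0.123, 0]]
  grip: 1

```text
time: 7.85
position: [544.4, -214.9, 238.7]
ee_rot: [0.92, 0.392, -0.001, -0.001]
wrist_force: [-0.2, -0.2, 0.5]
grip_width: 92.8
finger_force: 0.0
```

>>> move_arm:
  moves:
    - [[0, 0, 0, 0], [0, 0, 0, 0], [0, 0, 0, 0], [0, 0, 0, 0], [0, 0, 0, 0], [0, 0, 0, 0], [0, 0, 0, 0], [0, 0, 0, 0]]
  grip: -0.3

```text
time: 8.52
position: [544.9, -215.3, 241.0]
ee_rot: [0.92, 0.392, 0.0, 0.0]
wrist_force: [0.8, 0.2, 0.5]
grip_width: 49.7
finger_force: 30.0
```

>>> move_arm:
  moves:
    - [[0, 0, -0.005, 0], [0, 0, -0.012, 0], [0, 0, -0.022, 0], [0, 0, -0.034, 0], [0, 0, -0.048, 0], [0, 0, -0.062, 0], [0, 0, -0.08, 0], [0, 0, -0.1, 0]]

```text
time: 9.18
position: [544.5, -215.2, 342.3]
ee_rot: [0.92, 0.392, -0.0, -0.0]
wrist_force: [-0.3, -0.8, -0.1]
grip_width: 49.6
finger_force: 30.0
```

>>> move_arm:
  moves:
    - [[0, 0, -0.02, 0], [0, 0, -0.04, 0], [0, 0, -0.06, 0], [0, 0, -0.06, 0], [0, 0, -0.06, 0]]

```text
time: 9.6
position: [544.6, -215.6, 402.6]
ee_rot: [0.92, 0.392, 0.001, 0.001]
wrist_force: [-0.6, 0.9, -1.8]
grip_width: 49.4
finger_force: 30.0
```

```bash
python3 - <<'E'
from h import *
s=state();w=capture('wrist');cv2.imwrite('pics/w3.png',w['img'][:,:,::-1]);t=capture('top')
cv2.imwrite('pics/top3.png',t['img'][:,:,::-1])
print(s['position'],s['grip_width'],s['wrist_force'],s['torque'])
# dish by colour from top image, rim at z=22
h=cv2.cvtColor(t['img'],cv2.COLOR_RGB2HSV);m=((h[...,0]>95)&(h[...,0]<125)&(h[...,1]>90)).astype(np.uint8);m[:,:195]=0;m[:,295:]=0;m[:130]=0;m[225:]=0
k=rect(m);P=ray(t,k,22)[:,:2].astype(np.float32);print('dish',cv2.minAreaRect(P),cv2.boxPoints(cv2.minAreaRect(P)).tolist())
# wrist cover length: print end pixel rows of bright region
E
```

```text
[ 544.62377523 -215.58178175  402.57440557] 49.43806980873972 [-0.64035466  0.87989406 -1.8220165 ] [-0.07959115  0.14715778  0.02034064]
dish ((547.9124145507812, 142.711669921875), (165.3704376220703, 197.95538330078125), 55.21463394165039) [[419.4502868652344, 131.26986694335938], [582.030029296875, 18.3355712890625], [676.37451171875, 154.15347290039062], [513.7947998046875, 267.0877685546875]]
```

View pics/w3.png

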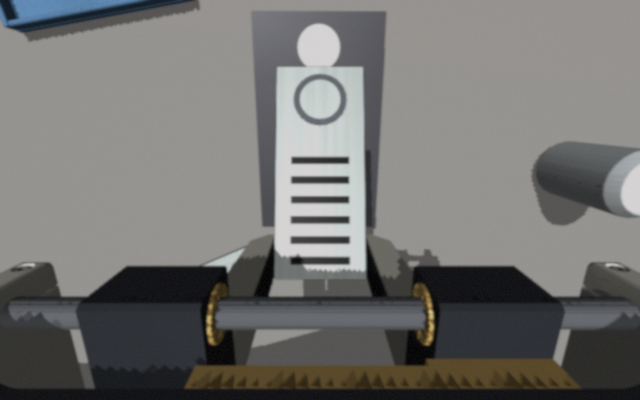

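The cover is held at about 21° tilt, mark end at row 67, slotted end at row 278. The gripper holds it about 11 mm from the end. The dish centre comes out at (548,143) with its long axis at 55°, and the size matches 200 x 165. Now I'll carry it over.

>>> move_arm:
  moves:
    - [[0.01, -0.011, 0, 0], [0.025, -0.028, 0, 0], [0.04, -0.045, 0, 0], [0.055, -0.062, 0, 0], [0.07, -0.079, 0, 0], [0.085, -0.095, 0, 0], [0.1, -0.112, 0, 0], [0.115, -0.129, 0, 0]]

```text
time: 10.37
position: [531.0, -41.6, 399.4]
ee_rot: [0.92, 0.392, -0.001, -0.001]
wrist_force: [0.4, 0.0, -1.3]
grip_width: 49.5
finger_force: 30.0
```

>>> move_arm:
  moves:
    - [[0.015, -0.017, 0, -0.02], [0.03, -0.034, 0, -0.04], [0.045, -0.05, 0, -0.06], [0.06, -0.067, 0, -0.08], [0.075, -0.084, 0, -0.11], [0.088, -0.098, 0, -0.14], [0.098, -0.109, 0, -0.159], [0.098, -0.109, 0, -0.159]]

```text
time: 11.03
position: [520.4, 107.3, 399.3]
ee_rot: [0.885, 0.466, -0.001, -0.001]
wrist_force: [0.1, 0.7, -0.8]
grip_width: 49.6
finger_force: 30.0
```

>>> move_arm:
  moves:
    - [[0, 0, 0.02, 0], [0, 0, 0.04, 0], [0, 0, 0.065, 0], [0, 0, 0.09, 0], [0, 0, 0.105, 0], [0, 0, 0.11, 0], [0, 0, 0.11, 0], [0, 0, 0.11, 0]]

```text
time: 11.7
position: [521.4, 102.2, 291.2]
ee_rot: [0.886, 0.463, 0.0, 0.001]
wrist_force: [0.1, -0.1, -0.2]
grip_width: 49.7
finger_force: 30.0
```

```bash
python3 - <<'E'
from h import *
s=state();w=capture('wrist');cv2.imwrite('pics/w4.png',w['img'][:,:,::-1]);Rm=R.from_quat(s['ee_rot']).as_matrix()
print(s['time'],s['position'],s['grip_width'],s['wrist_force'],np.degrees(np.arctan2(Rm[1,0],Rm[0,0])),totool([520.5,103.3,194],s))
E
```

```text
11.7 [521.36772508 102.24811262 291.19438467] 49.68116227400921 [ 0.12072758 -0.07772729 -0.23078001] 55.1310402050635 [ 0.39034409 -1.42125436 97.1927749 ]
```

View pics/w4.png

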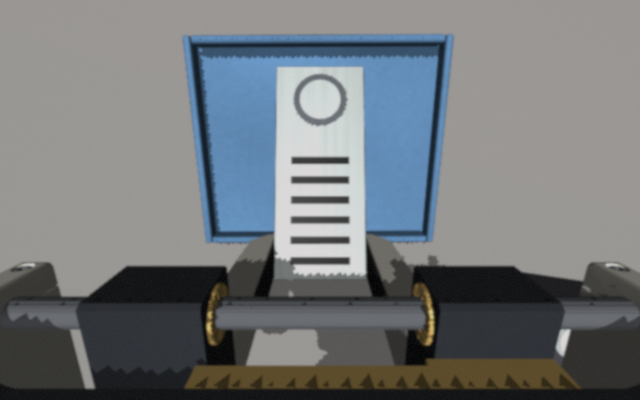

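The cover is over the dish. The dish's long side actually runs across the tool (rim row 37, columns 184–453, is about 197 mm). Along the cover that leaves 153 mm inside for 120 mm, about 16 mm each end, and it is centred, so it fits as it is. Lowering.

>>> move_arm:
  moves:
    - [[0, -0.001, 0.02, 0], [0, -0.001, 0.035, 0], [0, -0.001, 0.048, 0], [0, -0.001, 0.056, 0], [0, -0.001, 0.062, 0], [0, -0.001, 0.066, 0], [0, -0.001, 0.07, 0], [0, -0.001, 0.073, 0]]

```text
time: 12.42
position: [520.4, 103.5, 218.1]
ee_rot: [0.886, 0.463, 0.0, 0.0]
wrist_force: [-1.4, -1.1, 1.5]
grip_width: 49.1
finger_force: 30.0
```

>>> move_arm:
  moves:
    - [[0, 0, 0.003, 0], [0, 0, 0.006, 0], [0, 0, 0.009, 0], [0, 0, 0.012, 0], [0, 0, 0.015, 0], [0, 0, 0.018, 0], [0, 0, 0.02, 0], [0, 0, 0.02, 0]]

```text
time: 13.08
position: [520.2, 103.8, 197.3]
ee_rot: [0.886, 0.463, -0.0, 0.0]
wrist_force: [-0.4, -1.5, 2.0]
grip_width: 49.1
finger_force: 30.0
```

>>> move_arm:
  moves:
    - [[0, 0, 0.001, 0], [0, 0, 0.002, 0], [0, 0, 0.003, 0], [0, 0, 0.003, 0], [0, 0, 0.003, 0]]

```text
time: 13.5
position: [520.1, 103.8, 194.8]
ee_rot: [0.886, 0.464, 0.0, 0.0]
wrist_force: [-0.9, -1.9, 1.6]
grip_width: 49.4
finger_force: 30.0
```

>>> move_arm:
  moves:
    - [[0, 0, 0, 0], [0, 0, 0, 0], [0, 0, 0, 0], [0, 0, 0, 0], [0, 0, 0, 0], [0, 0, 0, 0]]
  grip: 0.4

```text
time: 14.0
position: [520.1, 103.9, 194.7]
ee_rot: [0.886, 0.464, -0.0, -0.0]
wrist_force: [-0.6, 0.5, -0.2]
grip_width: 65.2
finger_force: 0.0
```

>>> move_arm:
  moves:
    - [[0, 0, -0.01, 0], [0, 0, -0.03, 0], [0, 0, -0.06, 0], [0, 0, -0.09, 0], [-0.02, 0, -0.12, 0], [-0.04, 0, -0.15, 0], [-0.05, 0, -0.17, 0], [-0.05, 0, -0.17, 0]]

```text
time: 14.67
position: [491.5, 59.6, 369.6]
ee_rot: [0.887, 0.461, 0.004, 0.001]
wrist_force: [0.0, -0.6, -0.9]
grip_width: 64.6
finger_force: 0.0
```

```bash
python3 - <<'E'
from h import *
s=state();w=capture('wrist');cv2.imwrite('pics/w5.png',w['img'][:,:,::-1])
print(s['time'],s['position'],s['grip_width'],s['wrist_force'])
for d in trace(w,'cover'):
    k=cv2.boxPoints(cv2.minAreaRect(rect(d['mask'])));print(d['confidence'],k.round(0).tolist());P=ray(w,rect(d['mask']),12,s)[:,:2].astype(np.float32);print(cv2.minAreaRect(P))
E
```

```text
14.6667 [491.45572533  59.55415311 369.59606628] 64.58855404544597 [ 0.00235098 -0.61219783 -0.92322508]
0.58 [[289.0, 27.0], [340.0, 27.0], [340.0, 150.0], [289.0, 150.0]]
((547.0216674804688, 142.7006378173828), (120.44146728515625, 51.89962387084961), 54.89410400390625)
0.17 [[433.0, 279.0], [444.0, 194.0], [598.0, 215.0], [587.0, 299.0]]
((640.2518920898438, -139.01681518554688), (106.41416931152344, 177.3694305419922), 47.002498626708984)
```

View pics/w5.png

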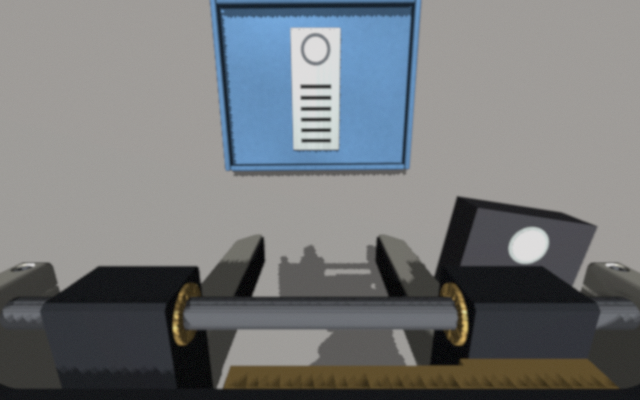

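The cover lies flat in the dish at (289–340, 27–150), ring side up. It measures 120 x 52 mm at floor height and is centred at (547,143). The gripper is clear, so I'm handing in.

```bash
python3 -c "
from plant import *
print(finish_job())"
```

```text
the job is handed in; nothing more can be done
None
```

The cover was tipped up by pressing its thumb-marked end, lifted out by its raised slotted end, and laid flat, right way up, in the blue dish; I kept the arm clear of the cup, and handed the job in at about 15 s of the 51 s allowed.

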